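# Refit the dust box hatch and set its suction damper

### The arm

A 7-joint arm with a two-finger parallel gripper is mounted at the origin on the work surface. World frame = base frame: x ahead of the robot, y to its left, z up, the work surface at z = 0. Lengths are in m, angles in rad, forces in N, time in s.
With the tool pointing down it reaches from about 0.4 to 0.85 m from the base axis. Payload 10.4 kg.
Tool frame: the origin (TCP) lies midway between the tips of the shut fingers; the grasp point (between the pads) lies 19 mm behind it; z points along the fingers, y is the line along which they close (so a half turn about z gives the same grasp; the last joint's range is limited). The gripper opens to 85 mm and grips with 20 to 120 N. Pads are 22 mm wide; open, the fingers measure 114 mm over their backs; the gripper's body (76 mm by 85 mm) begins 54 mm behind the grasp point. The pads swing forward as they close: fully open they stand 13 mm farther back than shut.
Start: joints at [-1.158, 0.332, -0.065, 1.46, 0.022, 1.35, -0.088], TCP at [0.264, 0.567, 0.231] pointing down, gripper open.
Joint ranges: [-2.6, 2.6], [-0.5, 2.12], [-1.47, 1.34], [0.16, 2.42], [-1.27, 4.41], [0.06, 2.06], [-2.6, 2.6]. Speed limits (rad/s): [2.22, 2.22, 2.79, 2.79, 3.14, 3.14, 3.14].

### API

Orientations are given as a unit quaternion [x, y, z, w].
In Python, from workcell import monitor, eyes, manip gives the robot as it stands.
- The arm moves only by the tool send_rows, never from a script. Its arguments are lists of equal length, an entry for each row: "offset": the shift along the tool's x, y, z in mm, a list of three; "roll": the turn about the tool's z in rad. In form: {"offset": [[tx, ty, tz], ...], "roll": [roll, ...]}. A call has exactly 5 rows; each row is the pose to reach, as a shift and turn from the pose commanded when the call began, along the tool's axes at that moment; what a row does not reach only later rows make up. A row lasts 1/12 s, in which the tool goes at most 41.7 mm and 7.16 degrees, less where a joint would pass 70% of its speed; a pose out of reach is approached as far as the arm can. A call with a gripper value outside its range is refused whole. "jaw" is the opening, from 0 (shut) to 1 (fully open), set as the call begins (left out, the last holds). The fingers move at their own pace and stop on an object; "newtons" is the grip in N (left out, the last holds). Time passes only in rows, so rows that repeat a pose let the fingers close, or fill a call up. It gives the time, the measured TCP pose, the force and the opening at its end, in the units of the state.
- monitor.get_obs(): the state, without advancing time (a new reading comes with each control period).
- eyes.camera(name): name is "scene" or "top"; returns (picture, depth): 480x640x3 uint8, blue, green, red; 480x640 float32, m along the optical axis (not along the pixel's ray), 0 where there is no reading.
- eyes.camera_params(name): a dict with "fovy" (degrees; the focal length in pixels is half the picture's height over the tangent of half this angle, whatever the lens; pixels are square), "cx", "cy" (the principal point, pixels), "k1" (the pictures are not rectified: a ray, as slopes to the right and down, at radius r is drawn at 1 + k1 r^2 times it, then the intrinsics apply), "R" (3x3) and "t" (3): a world point X has camera coordinates R X + t. Camera axes: x right, y down, z forward; pixel columns grow to the right and rows downward; lengths in m; the calibration is good to about 2 mm. A picture is of the moment at which its call begins. camera_params takes no time and is no camera call.
- manip.hand_in(): hands the job in, once; it reports no verdict.
The state is a dict: "clock": time; "joint_pos": joint angles; "joint_velocities": joint speeds; "tau": joint torques, N m; "position": TCP position; "ee_rot": TCP orientation; "ft_force": force on the tool from outside, world axes, zero at the start; "torque": the same for the moment, N m; "grip_width": opening from 0.0 (shut) to 1.0 (fully open).
Only numpy, scipy, OpenCV 4.12 (cv2) and the standard library are available. Lean on these libraries where they do the work, as an engineer would, in place of code of your own. Each camera call takes 0.05 s, during which the arm holds its last target. There are 200 camera calls.

### The job

Put the loose blue hatch panel back into the plywood dust box: it is longer than the opening, so tilt it, tuck one end under the deep lip, lower it flat onto the ledges inside, slide it towards the shallow lip until it stops so that both ends are caught under the lips, and let it go. Then turn the red damper lever on the box's suction pipe to half open, 45 degrees, over the yellow mark, and let go of it. Leave the other things on the bench alone.

Things in the scene. Friction and masses are not known exactly. Their poses are not given: they have to be found in the camera images.
- hatch: loose blue panel 170 (x) x 110 (y) x 8 mm, black bar handle on top, about 0.35 kg (varies); origin at the centre of its underside, z up through its upper side. Handle bar 22 mm thick (x), 90 mm long (y), 42 to 62 mm above the underside, centred over the origin, on posts at y = +-38 mm. Lies flat on the bench at first; symmetric, either end may go under either lip
- dustbox: fixed open-topped plywood box: x -118..+96, y +-71 mm, side walls 70 mm high; origin on the bench under the centre of the top opening (x +-72, y +-61 mm). Ledges inside at height 40 mm, x -108..-48 and +41..+86 mm, carry the hatch; inside 122 mm wide. In place, the hatch origin lies at about x +1, y 0, z 40 mm here. Suction pipe and damper on the -y side
- deep_lip (a point): middle of the top inner edge of the aluminium deep lip at the box's -x end: box x = -72 mm, 70 mm high; lip 8 mm thick, underside 22 mm above the ledge, overhangs 36 mm (end wall inside at x = -108 mm)
- shallow_lip (a point): the same for the shallow lip at the +x end: box x = +72 mm, 70 mm high, 8 mm thick, overhangs 14 mm (end wall inside at x = +86 mm)
- damper (a joint): angle of the red damper lever about its upright axis (rad): 0 = shut, lever pointing along the box's -x; grows counterclockwise seen from above; 0.785 = half open, over the yellow mark; 1.571 = open, lever pointing along the box's -y, away from the box. Stiff: stays where it is left (about 0.08 N m)
- lever_pivot (a point): point on the lever's axis at the lever's mid height (94 mm above the bench), box frame x = +40, y = -112 mm
- lever_grip (a point): centre of the lever's blade 68 mm from its axis, 94 mm above the bench; the red blade is 100 mm long from the axis, 14 mm thick, 24 mm high (82 to 106 mm above the bench); nothing higher than 66 mm lies under this point
- half_mark (a point): centre of the yellow mark (36 x 9 mm) on the white dial under the lever: half open
- screw_tin: bystander: round tin 60 mm across, 50 mm high, origin under its centre
- offcut: bystander: wood block 60 x 130 x 40 mm, origin under its centre
- glue: bystander: yellow glue bottle 60 mm across, 160 mm high, origin under its centre
- mallet: bystander: hammer about 250 mm long lying down, handle to its -x
- driver: bystander: screwdriver lying down, handle to its -x
- tape_measure: bystander: yellow tape measure 70 x 40 x 60 mm, origin under its centre
There are look-alikes about, which are no part of the job. What is shaped like the hatch but orange or turquoise is not meant.

How it is judged:
By the outcome, as a careful person would: the job done as asked, in the order asked, and still so for the second after the job is handed in, with the robot touching nothing.
It also fails if it takes over 58 s, if anything falls off the work surface, if the arm or the gripper's body presses on something with over 40 N, if the wrist force passes 120 N, or if a joint passes its speed limit or range.

## Working session

There is one attempt and no reset: what is moved stays moved. The work goes in short steps, Python scripts to look and compute and a tool call to move; the robot and the scene stay as the last step left them, time stands still between calls to the robot, and variables do not carry over. Pictures are saved under pics/ and viewed, on a budget of 10 in all, crops included, one or two more only if the job needs it, and the job is handed in when it is done.

Besides the shell and the picture viewer there is one more tool, called after "Emit:" as name(argument=value, ...) on one line, values as JSON. send_rows: Moves the arm, as the interface text tells. Its arguments: {"type":"object","properties":{"offset":{"type":"array"},"roll":{"type":"array"},"jaw":{"type":"number"},"newtons":{"type":"number"}},"required":["offset","roll"]}

```bash
ls; mkdir -p pics
cat > h.py <<'E'
import numpy as np, cv2
from scipy.spatial.transform import Rotation as Rn
from workcell import monitor, eyes, manip
def params(n):
    p=eyes.camera_params(n); f=240/np.tan(np.radians(p['fovy'])/2)
    K=np.array([[f,0,p['cx']],[0,f,p['cy']],[0,0,1.]]); return K,np.array([p['k1'],0,0,0,0.]),np.array(p['R']),np.array(p['t'])
def rays(n,px):
    K,d,R,t=params(n); u=cv2.undistortPoints(np.array(px,float).reshape(-1,1,2),K,d).reshape(-1,2)
    return u,R,t
def plane(n,px,z):
    u,R,t=rays(n,px); D=np.c_[u,np.ones(len(u))]@R; C=-R.T@t
    return C+D*((z-C[2])/D[:,2])[:,None]
def proj(n,X):
    K,d,R,t=params(n); return cv2.projectPoints(np.array(X,float).reshape(-1,1,3),cv2.Rodrigues(R)[0],t,K,d)[0].reshape(-1,2)
def cloud(n,dep):
    v,u=np.mgrid[:480,:640]; w,R,t=rays(n,np.c_[u.ravel(),v.ravel()])
    z=dep.ravel(); return (((np.c_[w,np.ones(len(w))]*z[:,None])-t)@R).reshape(480,640,3)
E
python3 - <<'E'
from h import *
for n in('scene','top'):
    p,d=eyes.camera(n); cv2.imwrite(f'pics/{n}0.png',p); np.save(f'{n}0.npy',d); print(n,eyes.camera_params(n))
s=monitor.get_obs(); print(s)
E
```

```text
pics
scene {'fovy': 43.954238238225145, 'cx': 324.9625678736315, 'cy': 243.33583296942462, 'k1': -0.19581291922919003, 'R': array([[-0.85275057,  0.52200911, -0.01797119],
       [ 0.38993243,  0.61334488, -0.68684843],
       [-0.34751859, -0.59271794, -0.72657847]]), 't': array([ 0.47252463, -0.12306506,  2.03834506])}
top {'fovy': 49.318233851377215, 'cx': 326.5694237865036, 'cy': 241.60798186274295, 'k1': 0.03962140008138139, 'R': array([[ 0.0267141 , -0.9996033 ,  0.00892209],
       [-0.99224038, -0.02759941, -0.12123245],
       [ 0.12143061, -0.00561425, -0.99258405]]), 't': array([-0.03493434,  0.50476289,  1.3487976 ])}
{'clock': 0.1, 'joint_pos': array([-1.15760119,  0.33285573, -0.0647277 ,  1.46085859,  0.02158128,
        1.34989855, -0.08851066]), 'joint_velocities': array([ 0.00220417, -0.00042119,  0.00150362, -0.00205343,  0.00010181,
        0.00012689, -0.00049832]), 'tau': array([ 3.03421904e-03, -6.26739550e+01,  4.99683351e-02, -3.92424202e+01,
        1.65309291e-02,  6.93809590e-03,  2.22689033e-05]), 'position': array([0.26367118, 0.56628524, 0.23056557]), 'ee_rot': array([ 2.16162374e-01,  9.76357203e-01, -6.50404629e-04, -1.27792794e-04]), 'ft_force': array([0.75436731, 0.66034138, 0.81682671]), 'torque': array([ 0.0123075 , -0.04327547,  0.00495324]), 'grip_width': 1.0037315639499635}
```

View pics/top0.png

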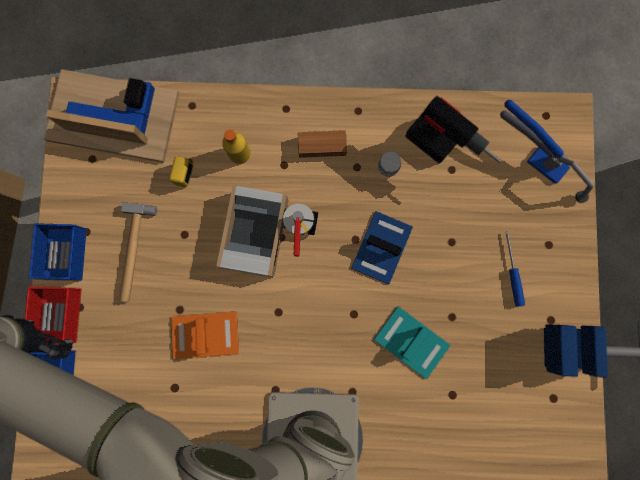

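View pics/scene0.png

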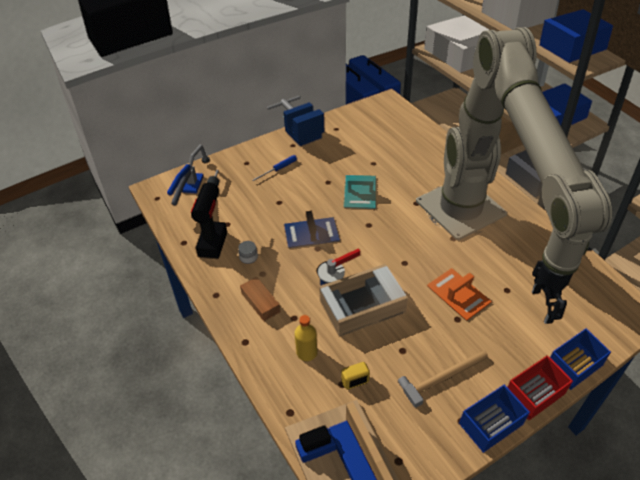

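Candidates for the hatch in the top view: blue (382,247), orange (205,335) and turquoise (412,342). Other blue things are the drill/clamp/vice parts and the bins. The blue panel with the black bar at (382,247) fits the description. The box is at (252,232). Its damper is on the right, so box -x points down in the picture.

Run:
```python
from h import *
p=cv2.imread('pics/top0.png'); d=np.load('top0.npy'); P=cloud('top',d)
cv2.imwrite('pics/crop.png',cv2.resize(p[170:300,200:430],None,fx=3.4,fy=3.4,interpolation=cv2.INTER_CUBIC))
h=cv2.cvtColor(p,cv2.COLOR_BGR2HSV)
print('table z',np.median(P[280:300,300:340,2]))
def rect(m,z,name):
    c=max(cv2.findContours(m,0,2)[0],key=cv2.contourArea); q=plane('top',c.reshape(-1,2),z)[:,:2]
    r=cv2.minAreaRect((q*1000).astype(np.float32)); print(name,r,cv2.boxPoints(r).round(1).tolist())
# hatch
m=np.zeros(p.shape[:2],np.uint8); roi=(slice(205,290),slice(345,420))
m[roi]=((P[roi][...,2]>.004)).astype(np.uint8)*255
b=np.zeros_like(m); hb=h[roi]; b[roi]=((hb[...,0]>95)&(hb[...,0]<130)&(hb[...,1]>100)).astype(np.uint8)*255
b=cv2.morphologyEx(b,cv2.MORPH_CLOSE,np.ones((15,15))); rect(b,.008,'hatch colour')
bar=np.zeros_like(m); bar[roi]=((P[roi][...,2]>.05)&(P[roi][...,2]<.07)).astype(np.uint8)*255; rect(bar,.062,'bar')
# box top
roi=(slice(175,290),slice(205,300)); m=np.zeros_like(m)
m[roi]=((P[roi][...,2]>.062)&(P[roi][...,2]<.078)).astype(np.uint8)*255
m[:,291:]=0
c=m.copy(); cv2.imwrite('boxm.png',m)
q=P[m>0]; print('box cloud z',np.median(q[:,2]))
rect(cv2.morphologyEx(m,cv2.MORPH_CLOSE,np.ones((3,3))),.07,'box top')
# lever
r=((h[...,0]<8)|(h[...,0]>172))&(h[...,1]>150); m2=np.zeros_like(m); m2[205:262,285:310]=r[205:262,285:310]*255
rect(m2,.106,'lever'); print(np.median(P[m2>0][:,2]))
```

```text
table z -9.639304422176778e-05
hatch colour ((497.74725341796875, -169.85287475585938), (108.46929168701172, 168.2919921875), 68.41253662109375) [[399.5, -189.3000030517578], [556.0, -251.1999969482422], [595.9000244140625, -150.39999389648438], [439.5, -88.5]]
bar ((497.62542724609375, -169.16758728027344), (89.2387924194336, 23.28498649597168), 68.52082824707031) [[470.5, -206.39999389648438], [492.1000061035156, -215.0], [524.7999877929688, -131.89999389648438], [503.1000061035156, -123.4000015258789]]
box cloud z 0.06942631481608078
box top ((524.2260131835938, 159.40399169921875), (168.19764709472656, 214.08880615234375), 81.40608978271484) [[405.79998779296875, 92.19999694824219], [617.5, 60.29999923706055], [642.5999755859375, 226.60000610351562], [431.0, 258.6000061035156]]
lever ((508.52569580078125, 54.02288818359375), (95.88981628417969, 14.083401679992676), 0.05719117447733879) [[460.6000061035156, 61.0], [460.6000061035156, 46.900001525878906], [556.5, 47.0], [556.5, 61.099998474121094]]
0.10466333503412503
```

View pics/crop.png

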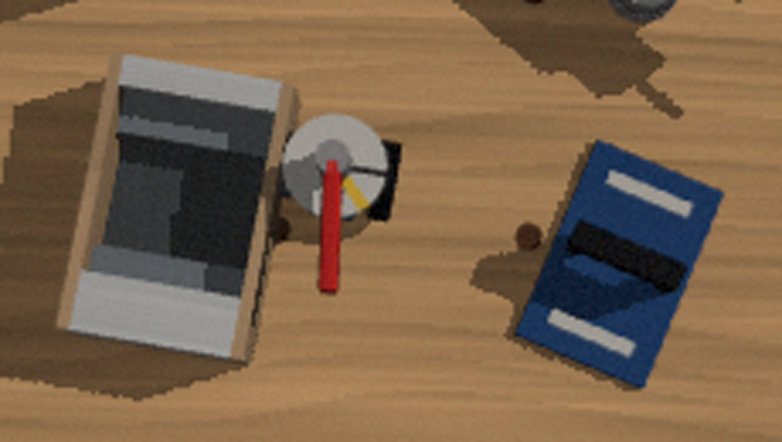

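The crop confirms it: a blue panel with a black bar at top-view (382,247). The narrow (shallow) lip is the upper one and the deep lip the lower one. The lever points about 9° off box -x, and its computed pivot agrees with the picture. The sizes also agree: bar 89x23 mm, box 214 mm long, panel 168x108 mm.

The tool can't tilt. I'll rest the hatch's +x end on the shallow lip and release it, so the -x end tips in. Then I'll push it under the deep lip by its bar.

```bash
cat > plan.py <<'E'
# plan.py heading_of_tool_y x y z [n]: offsets (mm) per call of 5 rows from current pose
import sys
from h import *
hd,x,y,z=map(float,sys.argv[1:5]); s=monitor.get_obs()
R=Rn.from_quat(s['ee_rot']).as_matrix(); p=s['position']*1000
cur=np.arctan2(R[1,1],R[0,1]); tilt=np.degrees(np.arccos(-R[2,2]))
roll=-((np.radians(hd)-cur+np.pi)%(2*np.pi)-np.pi)
d=np.array([x,y,z])-p; n=int(sys.argv[5]) if len(sys.argv)>5 else max(1,int(np.ceil(max(np.linalg.norm(d)/200,abs(roll)/.6))))
print('pos',p.round(1),'head',np.degrees(cur).round(2),'tilt',tilt.round(2),'w',s['grip_width'],'F',s['ft_force'].round(1),'t',s['clock'],'j7',s['joint_pos'][6].round(2))
for i in range(n):
    a=cur-roll*i/n; B=np.array([[np.sin(a)*-1,np.cos(a),0],[np.cos(a),np.sin(a),0],[0,0,-1]])
    print('call',i,'offset',(B@np.eye(3)@(d/n) if 0 else np.array([[-np.sin(a),np.cos(a),0],[np.cos(a),np.sin(a),0],[0,0,-1]])@(d/n)).round(1),'roll',round(roll/n,3))
E
cat > box.py <<'E'
import numpy as np
O=np.array([537.1,170.8]);A=np.radians(-8.5)
def bw(x,y): return O+np.array([x*np.cos(A)-y*np.sin(A),x*np.sin(A)+y*np.cos(A)])
def wb(p): q=np.array(p)[...,:2]-O; return np.stack([q[...,0]*np.cos(A)+q[...,1]*np.sin(A),-q[...,0]*np.sin(A)+q[...,1]*np.cos(A)],-1)
E
python3 -c "
from h import *
R=Rn.from_quat(monitor.get_obs()['ee_rot']).as_matrix();print(R.round(3))"
python3 plan.py -21.55 497.7 -169.5 220
```

```text
[[-0.907  0.422 -0.001]
 [ 0.422  0.907 -0.001]
 [-0.    -0.001 -1.   ]]
pos [263.7 566.3 230.6] head 65.03 tilt 0.08 w 1.0037315639499635 F [0.8 0.7 0.8] t 0.1 j7 -0.09
call 0 offset [-130.7 -142.1    2.6] roll 0.378
call 1 offset [-173.9  -83.8    2.6] roll 0.378
call 2 offset [-192.5  -13.8    2.6] roll 0.378
call 3 offset [-184.    58.2    2.6] roll 0.378
```

Emit:
send_rows(offset=[[-26, -28, 1], [-52, -57, 1], [-78, -85, 2], [-105, -114, 2], [-131, -142, 3]], roll=[0.076, 0.151, 0.227, 0.302, 0.378], jaw=1.0)

```text
clock: 0.52
position: [0.3229, 0.3805, 0.228]
ee_rot: [0.398, 0.918, -0.0, -0.0]
ft_force: [0.4, 0.3, 0.3]
grip_width: 0.998
```

Emit:
send_rows(offset=[[-35, -17, 1], [-70, -34, 1], [-104, -50, 2], [-139, -67, 2], [-174, -84, 3]], roll=[0.076, 0.151, 0.227, 0.302, 0.378])

```text
clock: 0.93
position: [0.3811, 0.1965, 0.2252]
ee_rot: [0.563, 0.827, 0.0, -0.0]
ft_force: [1.0, 0.3, -0.2]
grip_width: 1.001
```

Emit:
send_rows(offset=[[-38, -3, 1], [-77, -6, 1], [-115, -8, 2], [-154, -11, 2], [-192, -14, 3]], roll=[0.076, 0.151, 0.227, 0.302, 0.378])

```text
clock: 1.35
position: [0.4391, 0.0128, 0.2223]
ee_rot: [0.708, 0.706, 0.0, -0.0]
ft_force: [1.0, 1.7, 1.2]
grip_width: 1.001
```

Emit:
send_rows(offset=[[-37, 12, 1], [-74, 23, 1], [-110, 35, 2], [-147, 46, 2], [-184, 58, 3]], roll=[0.076, 0.151, 0.227, 0.302, 0.378])

```text
clock: 1.77
position: [0.4973, -0.1709, 0.2194]
ee_rot: [0.828, 0.561, 0.0, 0.0]
ft_force: [1.3, 0.6, 0.1]
grip_width: 0.996
```

```bash
python3 plan.py -21.55 497.7 -169.5 100
```

```text
pos [ 497.3 -170.9  219.4] head -21.79 tilt 0.03 w 0.9961336883617392 F [1.3 0.6 0.1] t 1.7667 j7 -0.06
call 0 offset [  1.5  -0.2 119.4] roll -0.004
```

Emit:
send_rows(offset=[[1, 0, 38], [1, 0, 76], [1, 0, 114], [1, 0, 152], [1, 0, 184]], roll=[0, 0, 0, 0, 0])

```text
clock: 2.18
position: [0.4965, -0.1679, 0.0326]
ee_rot: [0.827, 0.562, -0.001, -0.001]
ft_force: [0.3, 0.5, -0.1]
grip_width: 1.002
```

Emit:
send_rows(offset=[[0, 0, 0], [0, 0, 0], [0, 0, 0], [0, 0, 0], [0, 0, 0]], roll=[0, 0, 0, 0, 0], jaw=0.0, newtons=50)

```text
clock: 2.6
position: [0.4992, -0.1684, 0.0374]
ee_rot: [0.827, 0.562, 0.002, 0.001]
ft_force: [-0.1, -0.2, 1.4]
grip_width: 0.298
```

Emit:
send_rows(offset=[[0, 0, 0], [0, 0, 0], [0, 0, 0], [0, 0, 0], [0, 0, 0]], roll=[0, 0, 0, 0, 0])

```text
clock: 3.02
position: [0.4994, -0.1684, 0.0374]
ee_rot: [0.827, 0.562, 0.002, 0.001]
ft_force: [-0.9, 1.0, 9.7]
grip_width: 0.247
```

Emit:
send_rows(offset=[[0, 0, -15], [0, 0, -45], [0, 0, -80], [0, 0, -115], [0, 0, -150]], roll=[0, 0, 0, 0, 0])

```text
clock: 3.43
position: [0.4971, -0.1683, 0.1876]
ee_rot: [0.827, 0.562, 0.0, 0.0]
ft_force: [1.2, 1.4, -3.6]
grip_width: 0.248
```

```bash
python3 -c "
from box import *; print(bw(22,0),bw(22,0)-0)"; python3 plan.py -8.5 558.9 167.5 185
python3 - <<'E'
from h import *
p,d=eyes.camera('top'); cv2.imwrite('pics/top1.png',p); np.save('top1.npy',d)
p2,d2=eyes.camera('scene'); c=p2[130:290,220:400]; cv2.imwrite('pics/g.png',np.hstack([cv2.resize(c,(400,356)),cv2.resize(p[190:310,330:465],(400,356))]))
E
```

```text
[558.85834899 167.54819296] [558.85834899 167.54819296]
pos [ 497.1 -168.3  187.6] head -21.63 tilt 0.04 w 0.248321646559147 F [ 1.2  1.4 -3.6] t 3.4333 j7 -0.04
call 0 offset [167.5 -33.2   1.3] roll -0.115
call 1 offset [170.2 -13.8   1.3] roll -0.115
```

View pics/g.png

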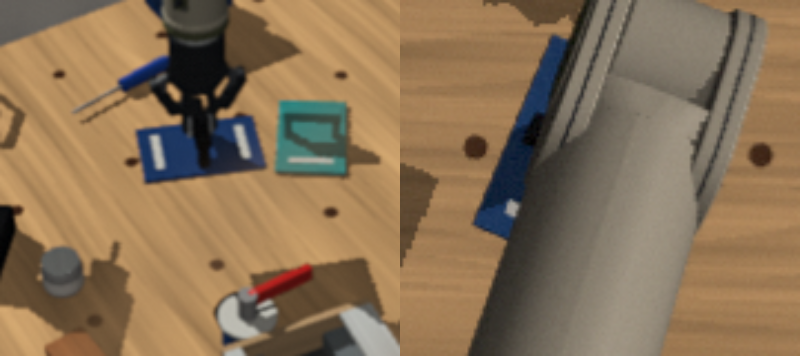

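Emit:
send_rows(offset=[[33, -7, 0], [67, -13, 0], [100, -20, 1], [134, -26, 1], [167, -33, 1]], roll=[-0.023, -0.046, -0.069, -0.092, -0.115])

```text
clock: 3.95
position: [0.5282, 0.0011, 0.1841]
ee_rot: [0.793, 0.609, 0.0, -0.0]
ft_force: [1.3, 0.2, -3.2]
grip_width: 0.244
```

```bash
python3 plan.py -8.5 558.9 167.5 185;python3 - <<'E'
from h import *
d=np.load('top0.npy');P=cloud('top',d)
q=P[120:170,218:255].reshape(-1,3);q=q[(q[:,2]>.03)];print((q.min(0)*1000).round(),(q.max(0)*1000).round())
t=q[q[:,2]>.14];print((t.mean(0)*1000).round())
E
```

```text
pos [528.2   1.1 184.1] head -14.95 tilt 0.04 w 0.24417750249612735 F [ 1.3  0.2 -3.2] t 3.95 j7 -0.27
call 0 offset [168.7 -13.3  -0.9] roll -0.113
[338. -13.  30.] [ 774.  250. 1400.]
[721. 209. 229.]
```

Emit:
send_rows(offset=[[34, -3, 0], [68, -5, 0], [101, -8, 0], [135, -11, 0], [169, -13, 0]], roll=[-0.023, -0.046, -0.069, -0.092, -0.113])

```text
clock: 4.37
position: [0.5592, 0.1675, 0.184]
ee_rot: [0.757, 0.653, -0.0, -0.0]
ft_force: [1.0, -0.1, -1.9]
grip_width: 0.247
```

Emit:
send_rows(offset=[[0, 0, 10], [0, 0, 20], [0, 0, 30], [0, 0, 40], [0, 0, 50]], roll=[0, 0, 0, 0, 0])

```text
clock: 4.78
position: [0.5595, 0.1644, 0.1332]
ee_rot: [0.758, 0.652, -0.0, -0.0]
ft_force: [-0.2, 0.3, -2.7]
grip_width: 0.246
```

```bash
python3 plan.py -8.5 558.9 167.5 110
python3 - <<'E'
from h import *; from box import *
p,d=eyes.camera('top'); P=cloud('top',d); h=cv2.cvtColor(p,cv2.COLOR_BGR2HSV)
p2,d2=eyes.camera('scene'); cv2.imwrite('pics/s2.png',p2); P2=cloud('scene',d2);h2=cv2.cvtColor(p2,cv2.COLOR_BGR2HSV)
for n,PP,hh in(('top',P,h),('scene',P2,h2)):
    m=(hh[...,0]>95)&(hh[...,0]<130)&(hh[...,1]>100)&(PP[...,2]>.06)&(PP[...,2]<.2)&(abs(PP[...,0]-.55)<.15)&(abs(PP[...,1]-.17)<.12)
    q=PP[m]*1000; b=wb(q); 
    if len(q)>20:
        print(n,len(q),b.min(0),b.max(0),'plane',np.linalg.lstsq(np.c_[b,np.ones(len(b))],q[:,2],rcond=None)[0])
c=np.hstack([cv2.resize(p2[230:350,290:430],(400,343)),cv2.resize(p[165:300,195:330],(400,343))]);cv2.imwrite('pics/g2.png',c)
E
```

```text
pos [559.5 164.4 133.2] head -8.65 tilt 0.03 w 0.24556933522979857 F [-0.2  0.3 -2.7] t 4.7833 j7 -0.39
call 0 offset [ 3.  -1.  23.2] roll -0.003
top 873 [-64.05352535 -60.16623249] [105.4399935    3.83759677] plane [-1.21540224e-02  2.65382915e-02  1.05657991e+02]
scene 1243 [-62.08764916 -63.67321267] [108.64177371  49.52565086] plane [-7.86199678e-03  1.55383976e-02  1.04781522e+02]
```

View pics/g2.png

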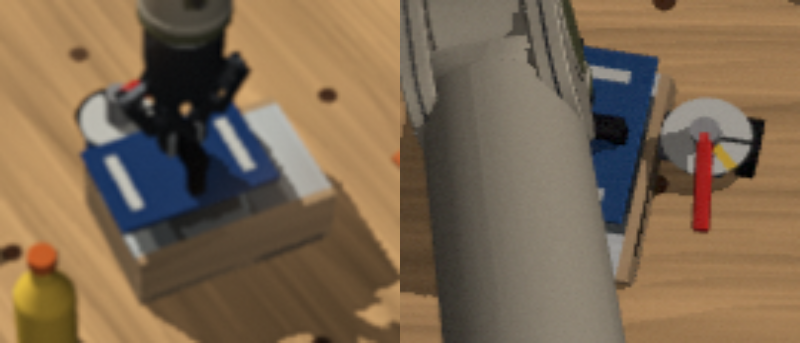

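Emit:
send_rows(offset=[[2, 0, 4], [3, -1, 8], [5, -1, 12], [6, -1, 16], [6, -1, 16]], roll=[0, 0, 0, 0, 0])

```text
clock: 5.3
position: [0.5592, 0.1724, 0.1175]
ee_rot: [0.758, 0.653, -0.0, -0.0]
ft_force: [-0.2, 0.1, -3.6]
grip_width: 0.245
```

```bash
cat > hm.py <<'E'
from h import *; from box import *
s=monitor.get_obs(); print('tcp box',wb(s['position'][:2]*1000).round(1),s['position'][2].round(4),'F',s['ft_force'].round(1))
import sys
for n in('top','scene'):
    p,d=eyes.camera(n); PP=cloud(n,d); hh=cv2.cvtColor(p,cv2.COLOR_BGR2HSV); cv2.imwrite(f'pics/{n}_last.png',p)
    m=(hh[...,0]>95)&(hh[...,0]<130)&(hh[...,1]>100)&(PP[...,2]>.035)&(PP[...,2]<.2)&(abs(PP[...,0]-.55)<.17)&(abs(PP[...,1]-.17)<.12)
    q=PP[m]*1000; b=wb(q); print(n,len(q))
    if len(q)>20:
        c=np.linalg.lstsq(np.c_[b,np.ones(len(b))],q[:,2],rcond=None)[0]
        print(' x',np.percentile(b[:,0],[.5,99.5]).round(1),'y',np.percentile(b[:,1],[.5,99.5]).round(1),'z slope deg',np.degrees(np.arctan(c[:2])).round(1),'z at0',c[2].round(1),'yaw',(cv2.minAreaRect(b.astype(np.float32))[2]))
    w=~m&(abs(PP[...,2]-.069)<.004)&(hh[...,2]>60); B=wb(PP*1000)
    for sgn in(1,-1):
        k=w&(abs(B[...,0]+10)<70)&(abs(B[...,1]-sgn*66)<9); bb=B[k]
        if len(bb)>20: print(' wall',sgn,len(bb),'y by x-half',np.median(bb[bb[:,0]<-10,1]),np.median(bb[bb[:,0]>-10,1]))
E
python3 hm.py
```

```text
tcp box [21.6  4.8] 0.1175 F [-0.2  0.1 -3.6]
top 895
 x [-63.6 102.5] y [-51.9   9.3] z slope deg [-0.5  1.4] z at0 89.5 yaw 13.80333137512207
 wall -1 187 y by x-half -65.3422499523817 -65.73484458707543
scene 1185
 x [-58.6 107.3] y [-54.3  56.9] z slope deg [-0.7  2.5] z at0 91.4 yaw 89.13166046142578
 wall 1 157 y by x-half 64.34241890315258 64.50020251740878
```

Emit:
send_rows(offset=[[-1, 0, 3], [-2, 0, 6], [-2, 0, 9], [-2, 0, 9], [-2, 0, 9]], roll=[0.01, 0.01, 0.01, 0.01, 0.01])

```text
clock: 5.82
position: [0.5591, 0.1699, 0.109]
ee_rot: [0.761, 0.649, -0.0, -0.0]
ft_force: [-0.2, 0.6, -2.3]
grip_width: 0.247
```

```bash
python3 hm.py
```

```text
tcp box [21.9  2.3] 0.109 F [-0.2  0.6 -2.3]
top 879
 x [-64.1 102.6] y [-54.6   6.3] z slope deg [-0.6  0.2] z at0 80.4 yaw 12.604640007019043
 wall -1 182 y by x-half -65.68653727584677 -65.90261877372906
scene 1169
 x [-59.2 106.8] y [-56.2  54.6] z slope deg [-0.6  2.5] z at0 83.1 yaw 88.71089172363281
 wall 1 163 y by x-half 65.1173957556547 65.94314560891853
 wall -1 29 y by x-half -65.86418627530331 -69.69405783377204
```

Emit:
send_rows(offset=[[0, 0, 0], [0, 0, 1], [0, 0, 1], [0, 0, 1], [0, 0, 1]], roll=[-0.01, -0.018, -0.018, -0.018, -0.018])

```text
clock: 6.33
position: [0.5593, 0.17, 0.1083]
ee_rot: [0.755, 0.656, 0.0, -0.0]
ft_force: [0.3, -0.8, -3.1]
grip_width: 0.246
```

Emit:
send_rows(offset=[[0, 0, 0], [0, 0, 0], [0, 0, 0], [0, 0, 0], [0, 0, 0]], roll=[0, 0, 0, 0, 0], jaw=0.85)

```text
clock: 6.75
position: [0.5595, 0.17, 0.1086]
ee_rot: [0.755, 0.655, 0.0, 0.0]
ft_force: [0.8, -0.4, 1.3]
grip_width: 0.848
```

```bash
python3 hm.py
python3 - <<'E'
import cv2,numpy as np
p2=cv2.imread('pics/scene_last.png');p=cv2.imread('pics/top_last.png')
cv2.imwrite('pics/g3.png',np.hstack([cv2.resize(p2[230:350,290:430],(400,343)),cv2.resize(p[165:300,195:330],(400,343))]))
E
```

```text
tcp box [22.3  2.5] 0.1086 F [ 0.8 -0.4  1.3]
top 912
 x [-56.  106.1] y [-53.8   3.5] z slope deg [12.4  2.3] z at0 63.8 yaw 0.8961567878723145
 wall -1 201 y by x-half -65.44997987355553 -66.02161169880361
scene 960
 x [-53.4 110.9] y [-96.   53.7] z slope deg [11.9  3. ] z at0 63.9 yaw 85.09374237060547
 wall 1 160 y by x-half 64.8159095476515 66.36057203934531
 wall -1 34 y by x-half -66.51803841537509 nan
  return _methods._mean(a, axis=axis, dtype=dtype,
  ret = ret.dtype.type(ret / rcount)
```

View pics/g3.png

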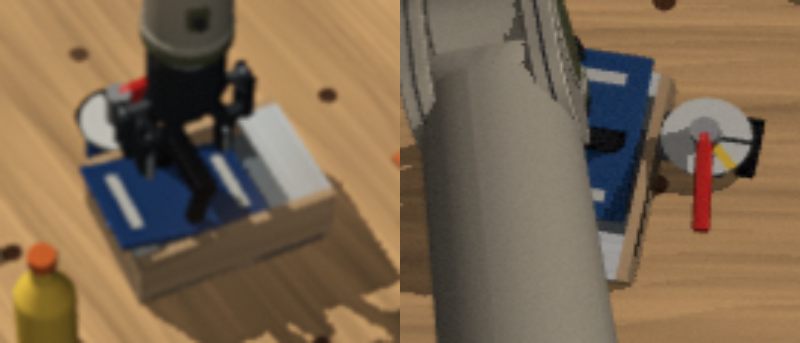

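The hatch has tipped as planned: 12° slope, low end on the deep ledge at box x about -56, high end on the shallow lip. Next I'll straddle the bar lower down and push towards the deep lip.

Emit:
send_rows(offset=[[0, -7, 0], [-1, -7, 6], [-2, -7, 12], [-2, -7, 18], [-2, -7, 23]], roll=[0, 0, 0, 0, 0])

```text
clock: 7.27
position: [0.5518, 0.1688, 0.0843]
ee_rot: [0.755, 0.656, -0.0, -0.0]
ft_force: [0.1, 0.8, -0.1]
grip_width: 0.843
```

Emit:
send_rows(offset=[[0, 0, 0], [0, 0, 0], [0, 0, 0], [0, 0, 0], [0, 0, 0]], roll=[0, 0, 0, 0, 0], jaw=0.45, newtons=20)

```text
clock: 7.68
position: [0.5523, 0.169, 0.0856]
ee_rot: [0.755, 0.656, 0.0, 0.0]
ft_force: [0.3, -0.1, 0.5]
grip_width: 0.448
```

Emit:
send_rows(offset=[[0, -4, 0], [0, -8, 0], [0, -12, 0], [0, -16, 0], [0, -20, 0]], roll=[0, 0, 0, 0, 0])

```text
clock: 8.1
position: [0.5318, 0.1719, 0.0854]
ee_rot: [0.755, 0.656, 0.0, -0.0]
ft_force: [0.6, -0.3, -0.5]
grip_width: 0.45
```

```bash
python3 hm.py 2>/dev/null
```

```text
tcp box [-5.4  0.3] 0.0854 F [ 0.6 -0.3 -0.5]
top 887
 x [-68.   90.3] y [-54.   11.8] z slope deg [11.   1.5] z at0 65.1 yaw 3.390686273574829
 wall -1 198 y by x-half -65.44662755608829 -65.71870006808327
scene 868
 x [-70.6  93.9] y [-95.8  54. ] z slope deg [9.9 3.1] z at0 66.3 yaw 84.3028793334961
 wall 1 163 y by x-half 65.61608882104161 65.18921856918254
 wall -1 41 y by x-half nan -67.6568272059359
```

Emit:
send_rows(offset=[[0, -4, 0], [0, -8, 0], [0, -12, 0], [0, -16, 0], [0, -19, 0]], roll=[0, 0, 0, 0, 0])

```text
clock: 8.62
position: [0.5129, 0.1745, 0.0853]
ee_rot: [0.755, 0.656, -0.0, -0.0]
ft_force: [1.3, -0.1, -0.5]
grip_width: 0.45
```

```bash
python3 hm.py 2>/dev/null
```

```text
tcp box [-24.5   0.1] 0.0853 F [ 1.3 -0.1 -0.5]
top 819
 x [-67.9  70.5] y [-54.1  15.1] z slope deg [9.6 1.3] z at0 66.6 yaw 0.9148145914077759
 wall -1 196 y by x-half -65.71593909850019 -66.00045502791
scene 776
 x [-59.   77.5] y [-100.6   55.3] z slope deg [5.8 3.7] z at0 69.3 yaw 0.858530580997467
 wall 1 160 y by x-half 65.47591991641545 64.67581655123833
 wall -1 57 y by x-half -66.12421053340198 -66.7956434370376
```

Emit:
send_rows(offset=[[0, -2, 0], [0, -4, 0], [0, -5, 0], [0, -6, 0], [0, -6, 0]], roll=[0, 0, 0, 0, 0])

```text
clock: 9.13
position: [0.508, 0.1749, 0.0855]
ee_rot: [0.755, 0.655, 0.0, 0.0]
ft_force: [2.9, -3.0, 0.2]
grip_width: 0.454
```

```bash
python3 hm.py 2>/dev/null
```

```text
tcp box [-29.4  -0.3] 0.0855 F [ 2.9 -3.   0.2]
top 739
 x [-68.8  61.4] y [-54.2  13.5] z slope deg [-1.3  3.9] z at0 51.7 yaw 0.5568516850471497
 wall -1 188 y by x-half -65.74527894981634 -66.41521274091244
scene 747
 x [-70.5  74.6] y [-102.   40.] z slope deg [-1.4  2.9] z at0 51.2 yaw 5.724045753479004
 wall 1 149 y by x-half 64.61705489429451 65.40047476001169
 wall -1 63 y by x-half -69.25783726053874 -66.47644308406015
```

Emit:
send_rows(offset=[[0, 2, 0], [0, 4, 5], [0, 4, 10], [0, 4, 15], [0, 4, 18]], roll=[0, 0, 0, 0, 0])

```text
clock: 9.65
position: [0.5108, 0.1748, 0.0661]
ee_rot: [0.755, 0.656, -0.001, -0.0]
ft_force: [-0.7, -0.1, -0.3]
grip_width: 0.45
```

Emit:
send_rows(offset=[[0, 6, 0], [0, 12, 0], [0, 18, 0], [0, 24, 0], [0, 29, 0]], roll=[0, 0, 0, 0, 0])

```text
clock: 10.07
position: [0.541, 0.1705, 0.0674]
ee_rot: [0.755, 0.655, 0.0, 0.0]
ft_force: [-3.2, -0.2, 0.8]
grip_width: 0.447
```

```bash
python3 hm.py 2>/dev/null
python3 - <<'E'
import cv2,numpy as np
p2=cv2.imread('pics/scene_last.png');p=cv2.imread('pics/top_last.png')
cv2.imwrite('pics/g4.png',np.hstack([cv2.resize(p2[230:350,290:430],(400,343)),cv2.resize(p[165:300,195:330],(400,343))]))
E
```

```text
tcp box [3.9 0.2] 0.0674 F [-3.2 -0.2  0.8]
top 668
 x [-68.3  73.1] y [-54.5  -1.2] z slope deg [-0.5  1.1] z at0 49.2 yaw 12.365091323852539
 wall -1 188 y by x-half -65.70577152098953 -65.96298928408503
scene 500
 x [-57.6  76.8] y [-104.7   40.7] z slope deg [3.8 5.8] z at0 51.5 yaw 1.9071323871612549
 wall 1 150 y by x-half 65.79600073179995 65.793059364915
```

View pics/g4.png

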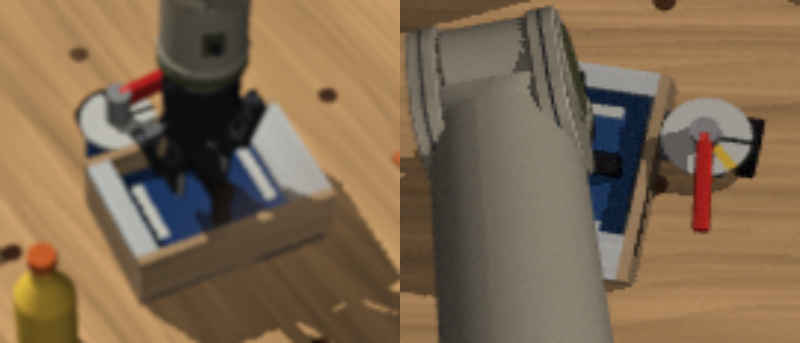

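Emit:
send_rows(offset=[[0, 1, 0], [0, 2, 0], [0, 3, 0], [0, 4, 0], [0, 5, 0]], roll=[0, 0, 0, 0, 0])

```text
clock: 10.58
position: [0.545, 0.1702, 0.0673]
ee_rot: [0.755, 0.656, -0.0, -0.0]
ft_force: [-2.1, 1.1, 0.7]
grip_width: 0.453
```

Emit:
send_rows(offset=[[0, 1, 0], [0, 2, 0], [0, 3, 0], [0, 4, 0], [0, 4, 0]], roll=[0, 0, 0, 0, 0])

```text
clock: 11.0
position: [0.5482, 0.17, 0.0672]
ee_rot: [0.755, 0.656, -0.001, -0.001]
ft_force: [-5.8, 1.6, 4.1]
grip_width: 0.448
```

```bash
python3 hm.py 2>/dev/null
```

```text
tcp box [11.1  0.9] 0.0672 F [-5.8  1.6  4.1]
top 639
 x [-68.3  73.3] y [-54.1  -5.2] z slope deg [-0.1  2.3] z at0 50.1 yaw 10.766318321228027
 wall -1 200 y by x-half -65.79534464343917 -66.00023731377422
scene 545
 x [-72.2  76.5] y [-99.9  40.8] z slope deg [3.1 5.4] z at0 52.1 yaw 3.304781913757324
 wall 1 159 y by x-half 64.85390702191427 65.7945836260998
```

Emit:
send_rows(offset=[[0, 1, 0], [0, 2, 0], [0, 3, 0], [0, 4, 0], [0, 4, 0]], roll=[0, 0, 0, 0, 0])

```text
clock: 11.52
position: [0.5482, 0.1702, 0.0666]
ee_rot: [0.755, 0.656, -0.004, -0.004]
ft_force: [-25.5, 1.7, 17.8]
grip_width: 0.453
```

It stopped against the wall: 25 N with no further motion. Backing off and lifting out.

Emit:
send_rows(offset=[[0, -4, 0], [0, -8, 0], [0, -12, 0], [0, -12, 0], [0, -12, 0]], roll=[0, 0, 0, 0, 0], jaw=0.6)

```text
clock: 11.93
position: [0.5413, 0.1705, 0.0674]
ee_rot: [0.755, 0.656, 0.0, 0.0]
ft_force: [0.1, -0.3, 0.3]
grip_width: 0.6
```

Emit:
send_rows(offset=[[0, 0, -15], [0, 0, -40], [0, 0, -70], [0, 0, -105], [0, 0, -140]], roll=[0, 0, 0, 0, 0])

```text
clock: 12.35
position: [0.5411, 0.1701, 0.2087]
ee_rot: [0.755, 0.655, -0.0, 0.0]
ft_force: [0.5, -0.2, -0.3]
grip_width: 0.603
```

```bash
python3 hm.py 2>/dev/null
python3 - <<'E'
from box import *
# lever now heading 180 at 68mm
pv=bw(40,-112); print('pivot',pv)
E
python3 plan.py -90 492 54 180
```

```text
tcp box [ 4.1 -0.1] 0.2087 F [ 0.5 -0.2 -0.3]
top 805
 x [-68.4  73.3] y [-53.9  11.6] z slope deg [-0.8  2.2] z at0 50.0 yaw 2.217024803161621
 wall -1 206 y by x-half -65.63641707702368 -66.02283730406245
scene 702
 x [-72.8  73.7] y [-100.7   40. ] z slope deg [0.3 2.8] z at0 50.2 yaw 2.0511558055877686
 wall 1 151 y by x-half 64.93933045640175 65.44768212540332
 wall -1 119 y by x-half -66.47257161748364 -67.82225784475268
pivot [560.10598049  54.11784686]
pos [544.2 171.  213.4] head -8.12 tilt 0.56 w 0.6015901649776803 F [ 1.3 -0.1  0.4] t 12.45 j7 -0.44
call 0 offset [-41.1 -11.7  11.1] roll 0.476
call 1 offset [-41.9   8.4  11.1] roll 0.476
call 2 offset [-33.4  26.7  11.1] roll 0.476
```

Emit:
send_rows(offset=[[-8, -2, 2], [-16, -5, 4], [-25, -7, 6], [-33, -9, 8], [-41, -12, 8]], roll=[0.095, 0.19, 0.286, 0.381, 0.476])

```text
clock: 12.87
position: [0.5235, 0.1309, 0.1986]
ee_rot: [0.89, 0.457, -0.0, 0.0]
ft_force: [-0.3, 0.1, 0.4]
grip_width: 0.603
```

Emit:
send_rows(offset=[[-8, 2, 2], [-17, 3, 4], [-25, 5, 6], [-34, 7, 8], [-42, 8, 8]], roll=[0.095, 0.19, 0.286, 0.381, 0.476])

```text
clock: 13.28
position: [0.5056, 0.0919, 0.1907]
ee_rot: [0.972, 0.234, -0.0, 0.0]
ft_force: [1.3, -0.3, 0.3]
grip_width: 0.6
```

Emit:
send_rows(offset=[[-7, 5, 2], [-13, 11, 4], [-20, 16, 6], [-27, 21, 8], [-33, 27, 8]], roll=[0.095, 0.19, 0.286, 0.381, 0.476])

```text
clock: 13.7
position: [0.4886, 0.053, 0.1827]
ee_rot: [1.0, -0.002, -0.0, 0.0]
ft_force: [-0.2, -0.8, 0.0]
grip_width: 0.6
```

```bash
cat > lev.py <<'E'
from h import *; from box import *
out=[]
for n in('top','scene'):
    p,d=eyes.camera(n); cv2.imwrite(f'pics/{n}_last.png',p); h=cv2.cvtColor(p,cv2.COLOR_BGR2HSV); c=proj(n,[[.52,.05,.1]])[0].astype(int)
    for nm,m,z in(('lever',((h[...,0]<8)|(h[...,0]>172))&(h[...,1]>130)&(h[...,2]>60),.106),('mark',(h[...,0]>20)&(h[...,0]<32)&(h[...,1]>150)&(h[...,2]>110),.066)):
        k=np.zeros(m.shape,np.uint8); s=(slice(c[1]-55,c[1]+55),slice(c[0]-55,c[0]+55)); k[s]=m[s]
        cc=cv2.findContours(k,0,2)[0]
        if not cc: continue
        q=plane(n,max(cc,key=cv2.contourArea).reshape(-1,2),z)*1000; r=cv2.minAreaRect(q[:,:2].astype(np.float32))
        v=np.array(r[0])-bw(40,-112); hd=np.degrees(np.arctan2(v[1],v[0]))
        print(n,nm,np.round(r[0],1),np.round(r[1],1),round(r[2],1),'damper deg from centre',round((hd-(180-8.5)+180)%360-180,1))
E
python3 lev.py; python3 plan.py -90 492 54 78
```

```text
scene lever [511.2  58.2] [25.6 93.2] 89.8 damper deg from centre 3.8
pos [488.8  52.2 183.1] head -90.12 tilt 0.01 w 0.5985178727947752 F [-0.2 -1.3  0.8] t 13.8 j7 -1.73
call 0 offset [  3.2  -1.8 105.1] roll -0.002
```

Emit:
send_rows(offset=[[3, -2, 25], [3, -2, 50], [3, -2, 75], [3, -2, 95], [3, -2, 105]], roll=[0, 0, 0, 0, 0])

```text
clock: 14.22
position: [0.4909, 0.0558, 0.0759]
ee_rot: [1.0, 0.003, -0.001, 0.001]
ft_force: [-0.9, -0.2, 0.8]
grip_width: 0.595
```

Emit:
send_rows(offset=[[0, 0, 0], [0, 0, 0], [0, 0, 0], [0, 0, 0], [0, 0, 0]], roll=[0, 0, 0, 0, 0], jaw=0.0, newtons=25)

```text
clock: 14.63
position: [0.4927, 0.0551, 0.0794]
ee_rot: [1.0, 0.001, 0.001, -0.0]
ft_force: [-0.6, -4.6, 4.8]
grip_width: 0.164
```

Emit:
send_rows(offset=[[0, 0, 0], [0, 0, 0], [0, 0, 0], [0, 0, 0], [0, 0, 0]], roll=[0, 0, 0, 0, 0])

```text
clock: 15.05
position: [0.4926, 0.0551, 0.0794]
ee_rot: [1.0, 0.001, 0.001, -0.0]
ft_force: [-1.4, -4.4, 7.9]
grip_width: 0.164
```

```bash
python3 plan.py -53.5 505.4 13.7 78 2
```

```text
pos [492.6  55.1  79.4] head -89.94 tilt 0.1 w 0.1638660039400397 F [-1.4 -4.4  7.9] t 15.05 j7 -1.63
call 0 offset [ 6.4 20.7  0.7] roll -0.318
call 1 offset [-0.4 21.7  0.7] roll -0.318
```

Emit:
send_rows(offset=[[0, 4.3, 0], [0.5, 8.6, 0], [1.2, 12.9, 0], [2.2, 17.1, 0], [3.4, 21.3, 0]], roll=[-0.064, -0.127, -0.191, -0.255, -0.318])

```text
clock: 15.47
position: [0.4954, 0.0332, 0.0793]
ee_rot: [0.987, 0.16, 0.0, -0.0]
ft_force: [-6.1, -6.4, 11.4]
grip_width: 0.159
```

Emit:
send_rows(offset=[[0, 4.3, 0], [0.5, 8.6, 0], [1.2, 12.9, 0], [2.2, 17.1, 0], [3.4, 21.3, 0]], roll=[-0.064, -0.127, -0.191, -0.255, -0.318])

```text
clock: 15.88
position: [0.505, 0.0131, 0.0793]
ee_rot: [0.949, 0.314, -0.0, 0.0]
ft_force: [-7.4, -8.7, 12.6]
grip_width: 0.161
```

Emit:
send_rows(offset=[[0, 0, 0], [0, 0, 0], [0, 0, 0], [0, 0, 0], [0, 0, 0]], roll=[0, 0, 0, 0, 0])

```text
clock: 16.3
position: [0.5054, 0.0127, 0.0793]
ee_rot: [0.95, 0.312, -0.0, 0.001]
ft_force: [-4.9, -11.0, 11.1]
grip_width: 0.157
```

```bash
python3 plan.py -53.5 505.4 13.7 78 1; python3 lev.py
```

```text
pos [505.4  12.7  79.3] head -53.59 tilt 0.09 w 0.1569867213590932 F [ -4.9 -11.   11.1] t 16.3 j7 -0.92
call 0 offset [ 0.6 -0.8  1.3] roll -0.002
scene lever [521.3  23.6] [73.1 16.6] 36.4 damper deg from centre 46.7
```

Emit:
send_rows(offset=[[0, 0, 0], [0, 0, 0], [0, 0, 0], [0, 0, 0], [0, 0, 0]], roll=[0, 0, 0, 0, 0], jaw=0.6)

```text
clock: 16.82
position: [0.5053, 0.0156, 0.0783]
ee_rot: [0.949, 0.314, 0.0, -0.0]
ft_force: [-0.4, 0.3, -0.6]
grip_width: 0.601
```

Emit:
send_rows(offset=[[0, 0, -20], [0, 0, -50], [0, 0, -85], [0, 0, -120], [0, 0, -150]], roll=[0, 0, 0, 0, 0])

```text
clock: 17.23
position: [0.5053, 0.0152, 0.2306]
ee_rot: [0.95, 0.314, 0.001, -0.0]
ft_force: [0.8, 0.0, -0.1]
grip_width: 0.601
```

Emit:
send_rows(offset=[[0, 38, 0], [0, 76, 0], [0, 114, 0], [0, 152, 0], [0, 190, 0]], roll=[0, 0, 0, 0, 0])

```text
clock: 17.65
position: [0.6195, -0.1383, 0.2281]
ee_rot: [0.949, 0.314, 0.0, -0.0]
ft_force: [-0.4, 0.4, 0.2]
grip_width: 0.602
```

```bash
python3 plan.py -53.5 505 -100 200 1; python3 lev.py; python3 hm.py
python3 - <<'E'
import cv2,numpy as np
p2=cv2.imread('pics/scene_last.png');p=cv2.imread('pics/top_last.png')
cv2.imwrite('pics/g5.png',np.hstack([cv2.resize(p2[230:350,290:430],(400,343),interpolation=2),cv2.resize(p[165:300,195:330],(400,343),interpolation=2)]))
E
```

```text
pos [ 619.5 -138.3  228.1] head -53.36 tilt 0.03 w 0.6015282923489185 F [-0.4  0.4  0.2] t 17.65 j7 -0.59
call 0 offset [-69.  -99.1  28.1] roll 0.002
top lever [514.1  22.2] [88.6 14.5] 35.1 damper deg from centre 43.2
scene lever [516.5  21.5] [85.1 17. ] 35.0 damper deg from centre 45.3
tcp box [ 127.5 -298.5] 0.2267 F [-1.4  0.4 -0.7]
top 1734
 x [-69.2  72.9] y [-53.5  55.3] z slope deg [-0.  -0.3] z at0 49.7 yaw 89.86771392822266
 wall 1 181 y by x-half 66.08142168995494 64.94958823816332
 wall -1 190 y by x-half -65.92665454241995 -66.15908215873742
scene 648
 x [-72.2  76.4] y [-98.5  39.3] z slope deg [-0.1  2.2] z at0 50.3 yaw 8.296051025390625
 wall 1 162 y by x-half 64.46146996557 65.63860024352667
 wall -1 115 y by x-half -67.64150463690848 -66.7271483502127
```

View pics/g5.png

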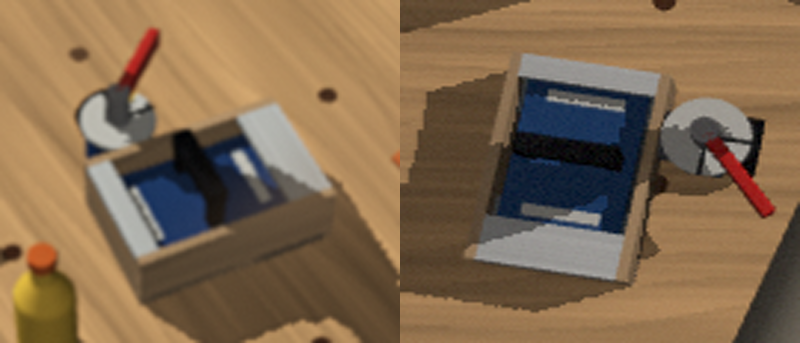

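Run:
```python
from h import *; from box import *
p,d=eyes.camera('top'); P=cloud('top',d)*1000; b=wb(P)
m=(abs(P[...,2]-102)<5)&(abs(b[...,0])<40)&(abs(b[...,1])<55); q=b[m]; print('bar',len(q),np.percentile(q,[1,99],axis=0).round(1),np.median(P[m][:,2]))
p=cv2.imread('pics/top0.png');h=cv2.cvtColor(p,cv2.COLOR_BGR2HSV)
k=np.zeros((480,640),np.uint8);k[215:245,290:320]=((h[...,0]>18)&(h[...,0]<34)&(h[...,1]>150)&(h[...,2]>100))[215:245,290:320]
v,u=np.nonzero(k); 
for z in(.06,.07):
    c=plane('top',[[u.mean(),v.mean()]],z)[0,:2]*1000-bw(40,-112); print(len(u),np.degrees(np.arctan2(c[1],c[0]))%360-171.5,np.hypot(*c))
```

```text
bar 282 [[-10.2 -42.8]
 [ 11.6  43.8]] 102.00377049240717
29 45.91592263606347 25.232964731296658
29 44.612627702753116 26.673964292963415
```

```bash
python3 -c "
from h import *; print(manip.hand_in())"
```

```text
the job is handed in; nothing more can be done
None
```

The hatch is back in the box with both ends caught under the lips, and the damper lever is at about half open. I handed the job in at about 18 s on the robot's clock.

**Hatch:** The gripper cannot tilt, so I set one end of the hatch on the shallow lip and let the other end tip down into the box, at a 12° slope. I pushed it by its bar under the deep lip until it dropped flat. Then I slid it towards the shallow lip until it stopped, with 25 N and no further motion.

The last check put the bar's centre at box x +0.7, y +0.5 mm with its top at 102 mm, which is what a fully seated hatch should give (x +1, top at 102 mm).

**Damper:** I gripped the lever, turned it along its arc and released it. The last readings were 43 to 45° across the two cameras. The yellow mark was measured at about 45° in the first picture, and the lever now covers it.

**Readings that disagreed:**
- The panel's depth readings came out about 2 mm higher than expected, though its bar height matched exactly.
- The scene camera's y range for the panel was spoilt by other blue things in view, so I relied on the top camera for it.

No other object was touched on purpose. I did not re-measure the other things on the bench at the end.

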